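# Clamp the tablet bottle, open its push-and-turn safety cap and hold the cap up

## Robot

A 7-joint arm with a two-finger parallel gripper is mounted at the origin on the work surface. World frame = base frame: x ahead of the robot, y to its left, z up, the work surface at z = 0. Lengths are in m, angles in rad, forces in N, time in s.
With the tool pointing down it reaches from about 0.4 to 0.85 m from the base axis. Payload 4.5 kg.
Tool frame: the origin (TCP) lies midway between the tips of the shut fingers; the grasp point (between the pads) lies 19 mm behind it (env.grip_point_offset is the distance from the TCP to the grasp point, in m); z points along the fingers, y is the line along which they close (so a half turn about z gives the same grasp; the last joint's range is limited). The gripper opens to 85 mm and grips with 20 to 120 N. Pads are 22 mm wide; open, the fingers measure 114 mm over their backs; the gripper's body (76 mm by 85 mm) begins 54 mm behind the grasp point. The pads swing forward as they close: fully open they stand 13 mm farther back than shut.
Start: joints at [-1.189, 0.689, -0.195, 1.565, 0.157, 0.902, -0.215], TCP at [0.213, 0.588, 0.231] pointing down, gripper open.
Joint ranges: [-3.01, 3.01], [-0.46, 2.08], [-1.47, 1.51], [0.13, 2.56], [-1, 4.14], [0.04, 2.09], [-2.66, 2.66]. Speed limits (rad/s): [2.57, 2.57, 3.14, 3.14, 3.14, 3.14, 3.14].

## Interface

Orientations are given as a unit quaternion [w, x, y, z].
In Python, from cell import env, viewer, cut_out, pinpoint gives the robot as it stands.
- The arm moves only by the tool play_rows, never from a script. Its argument "increments" is one flat list of numbers, 6 for each row, row after row: the shift along the world's x, y, z in mm, then the turn, a rotation vector about the world's x, y, z in rad. A call has 1 to 20 rows; each row is the pose to reach, as a shift and turn from the pose commanded when the call began; what a row does not reach only later rows make up. A row lasts 1/10 s, in which the tool goes at most 50 mm and 8.59 degrees, less where a joint would pass 70% of its speed; a pose out of reach is approached as far as the arm can. A call with a gripper value outside its range is refused whole. "claw" is the opening, from -1 (shut) to 1 (fully open), set as the call begins (left out, the last holds). The fingers move at their own pace and stop on an object; "grip_force" is the grip in N (left out, the last holds). Time passes only in rows, so rows that repeat a pose let the fingers close. It gives the time, the measured TCP pose, the force, the opening and the grip force at its end, in the units of the state.
- env.get_state(): the state, without advancing time (a new reading comes with each control period).
- viewer.camera(name): name is "scene" or "top" or "wrist"; returns a dict with "pixels" (420x560x3 uint8, red, green, blue), "z_map" (420x560 float32, m along the optical axis (not along the pixel's ray), 0 where there is no reading), "fovy" (degrees; the focal length in pixels is half the picture's height over the tangent of half this angle, whatever the lens; pixels are square), "cx", "cy" (the principal point, pixels), "eye" and "attitude" of the camera in the world. Camera axes: x right, y up, looking along -z (the intrinsics and any distortion apply to the point x, -y, -z); pixel columns grow to the right and rows downward; lengths in m; the calibration is good to about 2 mm. A picture is of the moment at which its call begins.
- env.sign_off(): hands the job in; it is judged then, once.
Trained networks look in the newest picture that a camera, given by its name, has taken for a name from the list of things; names that differ only in an ending like _2 or _b are one class to them, and where a whole thing is asked for, a point or a joint stands for the part that bears it (a point fixed in the world has none). Each returns a list of dicts, best first, with "p" (0 to 1); they miss things now and then, are a little off and sometimes report something else, mostly with a low value. They report only what shows in the picture. A call takes as long as a camera call. They do not tell look-alikes from the thing itself.
- cut_out(camera, query): "pixels" (420x560 bool, what is visible of it) and "position" ([column, row] in pixels, amid what is visible of it).
- pinpoint(camera, query): "position" ([column, row] in pixels: a listed point, or the origin of a listed thing).
The state is a dict: "t": time; "joint_positions": joint angles; "joint_vel": joint speeds; "effort": joint torques, N m; "position": TCP position; "tcp_rot": TCP orientation; "ft_force": force on the tool from outside, world axes, zero at the start; "torque": the same for the moment, N m; "grip_width": opening from 0.0 (shut) to 1.0 (fully open); "grip_force": force on a finger pad.
Only numpy, scipy, OpenCV 4.12 (cv2) and the standard library are available. Lean on these libraries where they do the work, as an engineer would, in place of code of your own. Each camera call takes 0.05 s, during which the arm holds its last target. There are 200 camera calls.

## Task

Press the red handle of the bench clamp down until it snaps over centre and stays down by itself, so that the bottle standing in the vee block is gripped. Then push the bottle's blue safety cap down, twist it anticlockwise (seen from above) while keeping it pushed down until it is free, and lift it straight off. Finish still holding the cap level in the gripper, a few centimetres above the open mouth, with the bottle left standing clamped and the other bottle and the bins left where they are.

Things in the scene. Friction and masses are not known exactly. Their poses are not given: they have to be found in the camera images.
- clamp: Bench bottle clamp, bolted down: grey plate 96 x 176 x 10 mm (x, y, z), aluminium vee block (70 mm high) at its +y end, steel toggle clamp with a sprung rubber pad and red handle at its -y end. Origin on the bench under the centre of the bottle's seat; z up, the handle points to -y. The bottle stands on the plate, 10 mm up. Handle pivot at y = -96, z = 50 mm, pin along x.
- clamp_lever (a joint): Toggle handle, rad. 0: up, clamp open (handle rises 43 degrees towards the clamp's -y). Grows as the handle is pushed down; a spring lifts it back to 0 until it passes centre at 0.70, then it goes over to its stop at 0.88 and stays there by itself (handle 7 degrees below level). Pushing takes up to 14 N at clamp_grip.
- clamp_grip (a point): Point on the upper face of the handle's red grip, 85 mm from the pivot along the handle and 8 mm above its middle line; moves with it. Handle up: y = -153, z = 114 mm in the clamp's frame; handle down: y = -181, z = 47 mm. The grip is 66 mm long (50 to 116 mm from the pivot), 20 mm wide, 16 mm thick.
- bottle: White plastic bottle with a yellow band, loose, 66 mm in diameter, body 78 mm high, then a shoulder (sloping in from 74 to 88 mm) and a neck 38 mm across whose mouth is 116 mm up. It stands in the clamp with up to 4 mm of play until clamped. Origin at the centre of its underside, z up; it may be turned any way.
- bottle_mouth (a point): Centre of the rim of the bottle's neck, 116 mm above the bottle's origin.
- cap: Blue ribbed push-and-turn cap, 54 mm in diameter, 30 mm high, two white arrows on top. Origin at the centre of its lower edge, z up; locked on, it is 97 mm above the bottle's origin. To free it: push it down over 3.5 mm (5 is good, bottoms at 6.5) and, kept down, turn it anticlockwise seen from above by 40 to 80 degrees (60 is best, solid stop at 86), then lift straight up.
- cap_top (a point): Centre of the cap's flat top, 30 mm above the cap's origin, 127 mm above the bottle's origin while locked on. A spring disc inside pushes the cap up: 3 N when locked, 1.6 N more for each mm pushed down, 13 N at the bottom. Not pushed down, or turned clockwise, three lugs inside keep it locked on.
- green_bin: Green open bin with screws, 160 x 100 x 75 mm, loose on the bench; leave it. Origin at the centre of its underside.
- blue_bin: Blue open bin with screws, 120 x 90 x 55 mm, loose on the bench; leave it. Origin at the centre of its underside.
- spare_bottle: Another white bottle with a green band and a white cap, 66 mm in diameter, 126 mm high, loose on the bench; leave it. Origin at the centre of its underside.
Things that resemble listed ones, but are neither listed nor needed, are in the scene too. Leave any orange or yellow look-alike of the cap alone.

How it is judged:
By the outcome, as a careful person would: the job done as asked, in the order asked, and still so for the second after the job is handed in, while the arm keeps its last pose, push and grip.
It also fails if it takes over 45 s, if anything falls off the work surface, if the arm or the gripper's body presses on something with over 40 N, if the wrist force passes 120 N, or if a joint passes its speed limit or range.

## Working session

There is one attempt and no reset: what is moved stays moved. The work goes in short steps, Python scripts to look and compute and a tool call to move; the robot and the scene stay as the last step left them, time stands still between calls to the robot, and variables do not carry over. Pictures are saved under pics/ and viewed, at most 10 in all, crops included, and the job is handed in when it is done.

Besides the shell and the picture viewer there is one more tool, called after "Request:" in YAML: its name, and indented under it one key for each argument. play_rows: Moves the arm, as the interface text tells. Its arguments: {"type":"object","properties":{"increments":{"type":"array","items":{"type":"number"}},"claw":{"type":"number"},"grip_force":{"type":"number"}},"required":["increments"]}

```bash
mkdir -p pics; ls
cat > h.py <<'E'
from cell import env, viewer, cut_out, pinpoint
import numpy as np, cv2
from scipy.spatial.transform import Rotation as R
def rot(a):
    a=np.array(a,float)
    if a.shape==(3,3): return a
    return R.from_quat([a[1],a[2],a[3],a[0]]).as_matrix()
def ray(c,px):
    f=210/np.tan(np.radians(c['fovy'])/2)
    d=np.array([(px[0]-c['cx'])/f,-(px[1]-c['cy'])/f,-1.])
    return np.array(c['eye']),rot(c['attitude'])@d
def atdepth(c,px,r=2):
    u,v=int(round(px[0])),int(round(px[1]))
    z=c['z_map'][max(0,v-r):v+r+1,max(0,u-r):u+r+1]; z=np.median(z[z>0]) if (z>0).any() else np.nan
    e,d=ray(c,px); return e+d*z
def atz(c,px,z):
    e,d=ray(c,px); return e+d*(z-e[2])/d[2]
def save(c,n): cv2.imwrite('pics/'+n,cv2.cvtColor(c['pixels'],cv2.COLOR_RGB2BGR))
E
python3 - <<'E'
from h import *
np.set_printoptions(precision=4,suppress=True)
for n in['scene','top']:
    c=viewer.camera(n); save(c,n+'0.png')
    print(n,{k:v for k,v in c.items() if k not in('pixels','z_map')})
    for q in['clamp','clamp_grip','bottle','bottle_mouth','cap','cap_top','green_bin','blue_bin','spare_bottle']:
        for d in pinpoint(n,q)[:3]: print(q,round(d['p'],2),np.array(d['position']),atdepth(c,d['position']))
print(env.get_state())
E
```

```text
pics
scene {'fovy': 52.68419798767405, 'cx': 277.85375480279373, 'cy': 214.6821448535469, 'eye': array([1.2554, 0.2488, 0.6896]), 'attitude': array([0.507 , 0.2622, 0.3614, 0.7372])}
clamp 0.74 [318.8 263.6] [0.573  0.1065 0.0364]
clamp 0.49 [135.4 249. ] [ 0.6678 -0.3117  0.0207]
clamp_grip 0.74 [275.6 194.2] [ 0.4567 -0.0415  0.112 ]
bottle 0.56 [319.7 260.8] [0.5736 0.108  0.0459]
bottle_mouth 0.58 [319.3 219. ] [0.5446 0.0913 0.1371]
cap 0.82 [316.5 309. ] [0.6921 0.1366 0.0271]
cap 0.8 [317.7 224.5] [0.5556 0.0915 0.1301]
cap 0.68 [266.8 295.6] [0.6978 0.0314 0.0299]
cap_top 0.98 [265.7 285.9] [0.6726 0.0189 0.0291]
cap_top 0.82 [381.  257.7] [0.4948 0.2329 0.0301]
cap_top 0.67 [317.2 299.9] [0.6706 0.1316 0.0295]
green_bin 0.89 [172.7 200.7] [ 0.4904 -0.317   0.0421]
blue_bin 0.89 [447.8 306.2] [0.5793 0.3862 0.0192]
spare_bottle 0.97 [134.7 246.9] [ 0.6675 -0.3125  0.0268]
spare_bottle 0.46 [319.  262.8] [0.5737 0.1069 0.0395]
top {'fovy': 44.51907907070472, 'cx': 277.7847110619377, 'cy': 211.0053734847919, 'eye': array([0.4656, 0.0321, 1.3591]), 'attitude': array([ 0.708 ,  0
[... 564 characters left out ...]
65 0.0314]
green_bin 0.76 [425.6 258.5] [ 0.4206 -0.3623  0.0271]
blue_bin 0.72 [137.1 196.8] [0.5787 0.3883 0.0222]
spare_bottle 0.91 [411.8 173.7] [ 0.6308 -0.307   0.1089]
{'t': 1.0, 'joint_positions': array([-1.1892,  0.6891, -0.1946,  1.5653,  0.1573,  0.9025, -0.2151]), 'joint_vel': array([ 0.0002, -0.0002, -0.0005,  0.0006, -0.0011,  0.0009, -0.001 ]), 'effort': array([ -0.0004, -53.9555,  -1.2669, -15.8883,   0.01  ,   0.0014,
        -0.    ]), 'position': array([0.213 , 0.5876, 0.2314]), 'tcp_rot': array([0.    , 0.173 , 0.9849, 0.0001]), 'ft_force': array([ 0.7501,  0.5899, -0.7517]), 'torque': array([ 0.0063,  0.0207, -0.0286]), 'grip_force': 0.0, 'grip_width': 1.000414531026702}
```

View pics/scene0.png

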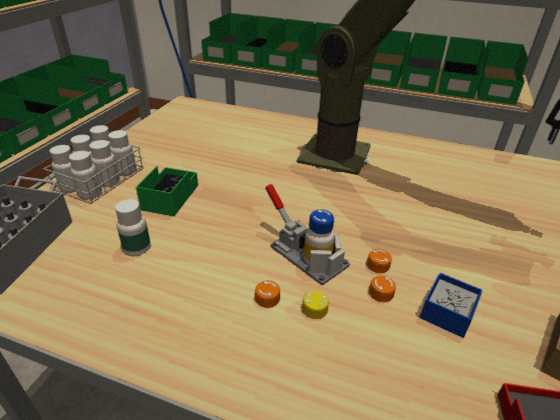

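View pics/top0.png

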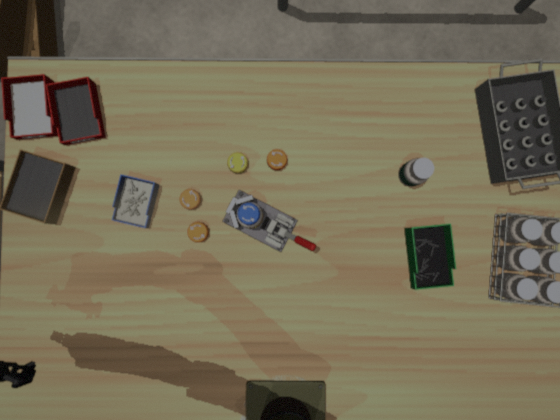

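The scene shows the clamp with the blue-capped bottle at scene (320,222) / top (249,213) and the raised red handle at scene (274,197) / top (306,243). Possible confusions for the cap are the orange caps at top (277,159), (190,199) and (198,232), the yellow one at (237,162), and the white-capped spare bottle at (418,170). I choose the blue one at (249,213), which stands in the clamp.

Run:
```python
from h import *
np.set_printoptions(precision=4,suppress=True)
out=[]
for n in['scene','top']:
    c=viewer.camera(n); h=cv2.cvtColor(c['pixels'],cv2.COLOR_RGB2HSV)
    x,y=(320,240) if n=='scene' else(270,220)
    roi=np.zeros(h.shape[:2],bool); roi[y-60:y+60,x-60:x+60]=1
    red=roi&((h[...,0]<5)|(h[...,0]>174))&(h[...,1]>170)&(h[...,2]>60)
    blue=roi&(h[...,0]>105)&(h[...,0]<125)&(h[...,1]>150)
    def pts(m):
        v,u=np.nonzero(m&(c['z_map']>0)); f=210/np.tan(np.radians(c['fovy'])/2)
        z=c['z_map'][v,u]; d=np.c_[(u-c['cx'])/f,-(v-c['cy'])/f,-np.ones(len(u))]*z[:,None]
        return np.array(c['eye'])+d@rot(c['attitude']).T
    P=pts(red); B=pts(blue)
    m=np.median(P,0); P=P[np.linalg.norm(P-m,axis=1)<.06]
    w=np.linalg.svd(P-P.mean(0))[2][0]; t=(P-P.mean(0))@w
    print(n,'red',len(P),P.mean(0),'dir',w,'ends',P.mean(0)+w*t.min(),P.mean(0)+w*t.max())
    T=B[B[:,2]>.133]; print('cap top',len(B),T.mean(0),(T.min(0)+T.max(0))/2,np.ptp(T,0))
    v=T[:,:2].mean(0); d=P.mean(0)[:2]-v; print('yaw of handle',np.degrees(np.arctan2(d[1],d[0])),np.linalg.norm(d))
    out.append(cv2.resize(c['pixels'][y-50:y+50,x-60:x+60],(480,400),interpolation=cv2.INTER_CUBIC))
cv2.imwrite('pics/crop.png',cv2.cvtColor(np.vstack(out)[:, :],cv2.COLOR_RGB2BGR)[:, :] if 0 else cv2.cvtColor(cv2.resize(np.hstack(out),(800,333)),cv2.COLOR_RGB2BGR))
```

```text
scene red 171 [ 0.464  -0.0424  0.1101] dir [ 0.3319  0.6419 -0.6913] ends [ 0.454  -0.0618  0.131 ] [ 0.4741 -0.0229  0.0892]
cap top 402 [0.5351 0.0932 0.136 ] [0.535  0.0935 0.1357] [0.0421 0.0484 0.0052]
yaw of handle -117.67727014682731 0.15306390022325467
top red 134 [ 0.4602 -0.0439  0.1179] dir [-0.3409 -0.6778  0.6514] ends [ 0.4722 -0.02    0.0949] [ 0.4505 -0.0631  0.1364]
cap top 10 [0.5208 0.075  0.1371] [0.5206 0.0836 0.137 ] [0.0265 0.0287 0.0066]
yaw of handle -117.02427256914972 0.1334466489864154
```

View pics/crop.png

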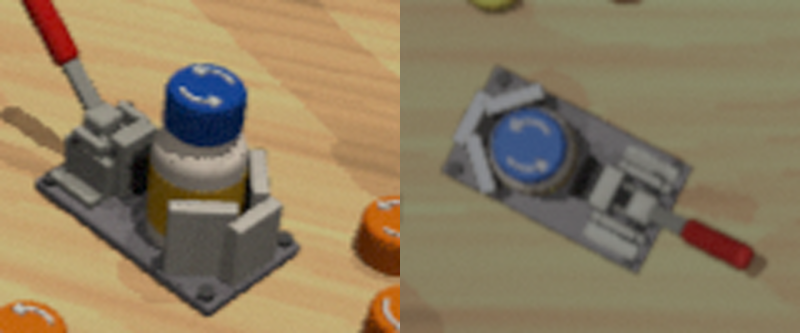

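The crop confirms the choice: a blue cap with white arrows on the bottle in the vee block, with the handle rising towards clamp -y (world yaw about -117°). I'm going above the handle with the gripper shut.

Request:
play_rows:
  increments: [40,-20,10,0,0,0,80,-50,20,0,0,0,115,-85,20,0,0,0,145,-125,20,0,0,0,170,-165,20,0,0,0,190,-210,20,0,0,-0.03,205,-255,20,0,0,-0.06,215,-300,20,0,0,-0.09,225,-345,20,0,0,-0.12,233,-390,10,0,0,-0.12,238,-435,0,0,0,-0.12,243,-480,-10,0,0,-0.12,247,-525,-20,0,0,-0.12,250,-570,-25,0,0,-0.12,252,-600,-30,0,0,-0.12,254,-624,-30,0,0,-0.12,254,-624,-30,0,0,-0.12,254,-624,-30,0,0,-0.12,254,-624,-30,0,0,-0.12]
  claw: -1

```text
t: 3.0
position: [0.4672, -0.035, 0.2015]
tcp_rot: [0.0, 0.231, 0.973, 0.001]
ft_force: [-0.1, 0.6, -0.6]
grip_width: -0.002
grip_force: 0.0
```

Run:
```python
from h import *
np.set_printoptions(precision=4,suppress=True)
s=env.get_state(); print(s['t'],s['position'],s['tcp_rot'],s['joint_positions'],s['ft_force'])
c=viewer.camera('wrist'); save(c,'w1.png')
for q in['clamp_grip','cap_top']:
    for d in pinpoint('wrist',q)[:2]: print(q,round(d['p'],2),np.array(d['position']),atdepth(c,d['position']))
```

```text
3.0 [ 0.4672 -0.035   0.2015] [0.0002 0.2308 0.973  0.0005] [ 0.1263  0.5429 -0.2286  2.0558  0.2189  0.5646  0.849 ] [-0.0721  0.6478 -0.6049]
clamp_grip 0.97 [269.2 215.6] [ 0.4603 -0.0386  0.1136]
cap_top 0.73 [521.4 227.4] [0.5277 0.0952 0.137 ]
cap_top 0.69 [528.4 299.3] [0.6677 0.1303 0.0299]
```

View pics/w1.png

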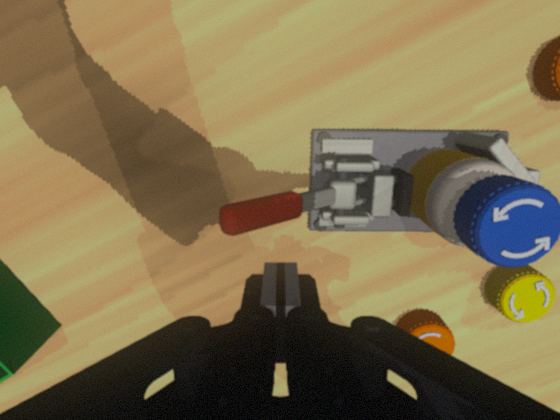

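The wrist view shows the red grip at (262,212) and the blue cap at (512,222), agreeing with the first estimate. Next is pressing along the handle's arc.

Request:
play_rows:
  increments: [0,0,-30,0,0,0,0,0,-60,0,0,0,-1,1,-76,0,0,0,-1,1,-82,0,0,0,-1,1,-87,0,0,0,-3,-2,-92,0,0,0,-6,-7,-98,0,0,0,-8,-12,-103,0,0,0,-10,-15,-109,0,0,0,-12,-19,-115,0,0,0,-14,-23,-122,0,0,0,-15,-25,-128,0,0,0,-16,-28,-134,0,0,0,-17,-30,-140,0,0,0,-18,-31,-145,0,0,0,-18,-31,-150,0,0,0,-18,-31,-155,0,0,0,-18,-31,-155,0,0,0]

```text
t: 4.95
position: [0.4482, -0.0681, 0.0471]
tcp_rot: [-0.0, 0.232, 0.973, -0.001]
ft_force: [-2.5, 0.1, 14.5]
grip_width: 0.004
grip_force: 7.4
```

Request:
play_rows:
  increments: [0,0,30,0,0,0,0,0,70,0,0,0,0,0,115,0,0,0,0,10,155,0,0,0,15,35,180,0,0,-0.13,32,70,180,0,0,-0.26,50,105,180,0,0,-0.39,67,138,180,0,0,-0.52,82,160,180,0,0,-0.52,82,160,180,0,0,-0.52,82,160,180,0,0,-0.52,82,160,180,0,0,-0.52]
  claw: 1

```text
t: 6.15
position: [0.5301, 0.0909, 0.2258]
tcp_rot: [-0.0, 0.475, 0.88, -0.001]
ft_force: [0.5, 0.1, -0.0]
grip_width: 0.997
grip_force: 0.0
```

Run:
```python
from h import *
np.set_printoptions(precision=4,suppress=True)
s=env.get_state(); print(s['t'],s['position'],s['tcp_rot'],s['joint_positions'],s['ft_force'])
ims=[]
for n in['wrist','scene']:
    c=viewer.camera(n); ims.append(c['pixels'])
    for q in['clamp_grip','cap_top']:
        for d in pinpoint(n,q)[:2]: print(n,q,round(d['p'],2),np.array(d['position']),atdepth(c,d['position']))
    h=cv2.cvtColor(c['pixels'],cv2.COLOR_RGB2HSV)
    m=((h[...,0]>105)&(h[...,0]<125)&(h[...,1]>150)&(c['z_map']>0))
    v,u=np.nonzero(m); f=210/np.tan(np.radians(c['fovy'])/2); z=c['z_map'][v,u]
    P=np.array(c['eye'])+(np.c_[(u-c['cx'])/f,-(v-c['cy'])/f,-np.ones(len(u))]*z[:,None])@rot(c['attitude']).T
    P=P[(np.hypot(P[:,0]-.531,P[:,1]-.094)<.045)&(P[:,2]>.1)]
    A=np.c_[P[:,:2]*2,np.ones(len(P))]; T=P[P[:,2]>.134]
    print('blue',len(P),P.min(0),P.max(0),'top',T.mean(0),T.min(0),T.max(0))
cv2.imwrite('pics/a2.png',cv2.cvtColor(np.hstack([cv2.resize(ims[0],(400,300)),cv2.resize(ims[1][130:310,200:440],(400,300))]),cv2.COLOR_RGB2BGR))
```

```text
6.15 [0.5301 0.0909 0.2258] [-0.0004  0.4748  0.8801 -0.0011] [-0.1989  0.5801 -0.0922  1.8371  0.0773  0.7299  0.2474] [ 0.512   0.0735 -0.021 ]
wrist clamp_grip 0.79 [118.9 273.3] [ 0.4453 -0.0622  0.0469]
wrist clamp_grip 0.15 [282.3 214. ] [0.5277 0.0958 0.137 ]
wrist cap_top 0.87 [423.7 229.4] [0.6685 0.131  0.0303]
wrist cap_top 0.86 [365.5 310.5] [0.6755 0.0289 0.03  ]
blue 2094 [0.4884 0.0791 0.1307] [0.5605 0.1278 0.3146] top [0.5267 0.1062 0.1426] [0.4884 0.0791 0.1344] [0.5605 0.1278 0.3146]
scene clamp_grip 0.9 [269.2 210.9] [ 0.4417 -0.0634  0.0454]
scene clamp_grip 0.27 [448.4 308.5] [0.5845 0.3879 0.0185]
scene cap_top 0.94 [381.7 255.9] [0.4863 0.2334 0.0286]
scene cap_top 0.89 [267.4 287. ] [0.6744 0.0235 0.0292]
blue 412 [0.5174 0.0659 0.1072] [0.5689 0.1211 0.4176] top [0.539  0.0952 0.1601] [0.5174 0.0659 0.134 ] [0.5689 0.1201 0.4176]
```

View pics/a2.png

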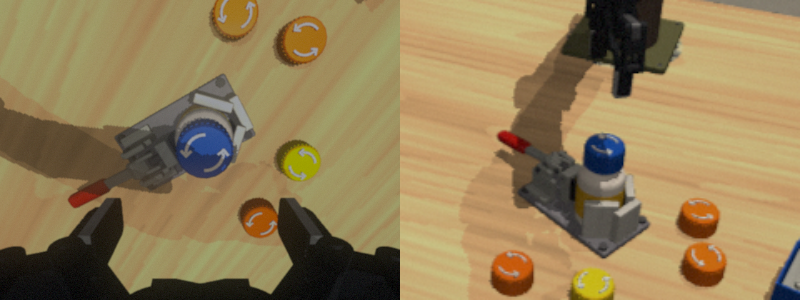

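The handle is down and stays there, at wrist-picture (88,195) and scene-crop (512,140). The cap shows at wrist-picture (205,148). I'll measure its centre from the top-face depth.

Run:
```python
from h import *
np.set_printoptions(precision=4,suppress=True)
for n in['wrist','scene']:
    c=viewer.camera(n); v,u=np.mgrid[0:420,0:560]; f=210/np.tan(np.radians(c['fovy'])/2); z=c['z_map']
    P=np.array(c['eye'])+(np.dstack([(u-c['cx'])/f,-(v-c['cy'])/f,-np.ones(u.shape)])*z[...,None])@rot(c['attitude']).T
    m=(z>0)&(abs(P[...,2]-.1365)<.004)&(np.hypot(P[...,0]-.531,P[...,1]-.094)<.04)
    T=P[m][:,:2].astype(np.float32)*1000
    print(n,len(T),cv2.minEnclosingCircle(T),T.mean(0),T.min(0),T.max(0),P[m][:,2].mean())
```

```text
wrist 4703 ((529.7239379882812, 97.65370178222656), 26.824350357055664) [529.0878  98.5551] [503.1161  71.2179] [555.9201 124.3724] 0.13694026503204343
scene 282 ((532.7449951171875, 94.87802124023438), 26.39828872680664) [533.915   94.8289] [507.9658  68.6167] [558.7538 119.7179] 0.13594940556620677
```

Request:
play_rows:
  increments: [1,5,-30,0,0,0,1,5,-60,0,0,0,1,5,-85,0,0,0,1,5,-105,0,0,0,1,5,-115,0,0,0,1,5,-121,0,0,0,1,5,-121,0,0,0,1,5,-121,0,0,0]

```text
t: 7.35
position: [0.5326, 0.0977, 0.1061]
tcp_rot: [0.001, 0.474, 0.88, 0.001]
ft_force: [-0.3, 0.3, 0.2]
grip_width: 1.0
grip_force: 0.0
```

Request:
play_rows:
  increments: [0,0,0,0,0,0,0,0,0,0,0,0,0,0,0,0,0,0,0,0,0,0,0,0,0,0,0,0,0,0,0,0,0,0,0,0,0,0,0,0,0,0,0,0,0,0,0,0,0,0,0,0,0,0,0,0,0,0,0,0]
  claw: -1
  grip_force: 60

```text
t: 8.35
position: [0.5319, 0.0974, 0.1053]
tcp_rot: [-0.0, 0.474, 0.88, -0.0]
ft_force: [-2.6, -1.6, 4.5]
grip_width: 0.617
grip_force: 63.4
```

Run:
```python
from h import *
s=env.get_state(); print(s)
a=viewer.camera('scene')['pixels'];b=viewer.camera('wrist')['pixels']
cv2.imwrite('pics/a3.png',cv2.cvtColor(np.hstack([cv2.resize(b,(400,300)),cv2.resize(a[160:295,240:420],(400,300),interpolation=2)]),cv2.COLOR_RGB2BGR))
```

```text
{'t': 8.35, 'joint_positions': array([-0.22611219,  0.77003313, -0.06727329,  1.93038525,  0.10944118,
        0.4449254 ,  0.20945237]), 'joint_vel': array([ 0.00052636, -0.00031195, -0.0007588 ,  0.00023421,  0.00048227,
       -0.00254637,  0.00033953]), 'effort': array([-5.60353473e-01, -4.81173635e+01, -4.99990897e-02, -9.21138257e+00,
       -7.48861930e-02, -6.40040841e-01,  1.10070044e-02]), 'position': array([0.53189492, 0.09735931, 0.1053376 ]), 'tcp_rot': array([-3.17192760e-05,  4.74164112e-01,  8.80436461e-01, -1.77479980e-04]), 'ft_force': array([-2.64157202, -1.60084939,  4.51606994]), 'torque': array([-0.31189396,  0.29938553, -0.05229668]), 'grip_force': 63.400037717074156, 'grip_width': 0.6174419454462369}
```

View pics/a3.png

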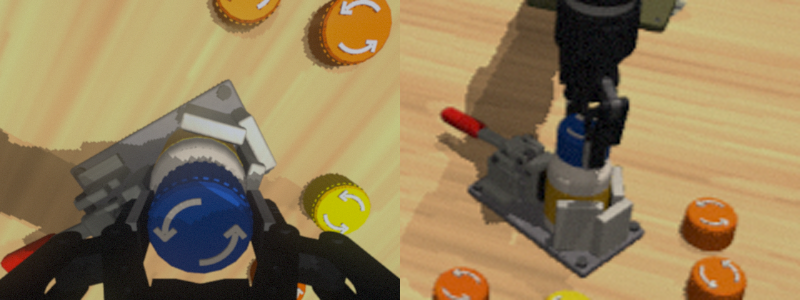

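The cap is held between the pads at wrist-picture (205,220), with the handle still down. Pushing down now.

Request:
play_rows:
  increments: [0,0,-1.5,0,0,0,0,0,-3,0,0,0,0,0,-4.5,0,0,0,0,0,-5.5,0,0,0,0,0,-5.5,0,0,0,0,0,-5.5,0,0,0]

```text
t: 9.05
position: [0.5319, 0.0974, 0.1005]
tcp_rot: [0.0, 0.474, 0.88, -0.0]
ft_force: [-3.5, -2.1, 11.3]
grip_width: 0.618
grip_force: 64.1
```

Request:
play_rows:
  increments: [0,0,0,0,0,0.08,0,0,0,0,0,0.16,0,0,0,0,0,0.24,0,0,0,0,0,0.32,0,0,0,0,0,0.4,0,0,0,0,0,0.48,0,0,0,0,0,0.56,0,0,0,0,0,0.64,0,0,0,0,0,0.72,0,0,0,0,0,0.8,0,0,0,0,0,0.88,0,0,0,0,0,0.96,0,0,0,0,0,1.05,0,0,0,0,0,1.05,0,0,0,0,0,1.05,0,0,0,0,0,1.05]

```text
t: 10.65
position: [0.5316, 0.097, 0.1005]
tcp_rot: [-0.0, -0.031, 1.0, -0.001]
ft_force: [-3.9, -2.6, 11.7]
grip_width: 0.619
grip_force: 64.2
```

Run:
```python
from h import *
s=env.get_state(); print({k:s[k] for k in('t','position','tcp_rot','ft_force','torque','grip_width')})
a=viewer.camera('scene')['pixels'];b=viewer.camera('wrist')['pixels']
cv2.imwrite('pics/a4.png',cv2.cvtColor(np.hstack([cv2.resize(b,(400,300)),cv2.resize(a[160:295,240:420],(400,300),interpolation=2)]),cv2.COLOR_RGB2BGR))
```

```text
{'t': 10.65, 'position': array([0.53156363, 0.09702337, 0.10047266]), 'tcp_rot': array([-2.71551683e-04, -3.11106139e-02,  9.99515763e-01, -5.43814530e-04]), 'ft_force': array([-3.9481332 , -2.64593915, 11.68625845]), 'torque': array([-0.47062637,  0.7155035 ,  0.07060203]), 'grip_width': 0.6186868217160842}
```

View pics/a4.png

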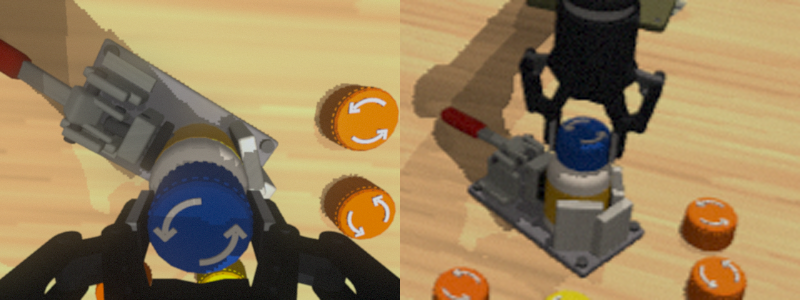

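The arrows keep their place in the wrist view at (200,220), so the cap turned with the gripper. I'll lift a little and check the force.

Request:
play_rows:
  increments: [0,0,1.5,0,0,0,0,0,3,0,0,0,0,0,4.5,0,0,0,0,0,6,0,0,0,0,0,7.5,0,0,0,0,0,9,0,0,0,0,0,9,0,0,0]

```text
t: 11.45
position: [0.5315, 0.0971, 0.1085]
tcp_rot: [-0.001, -0.031, 1.0, -0.0]
ft_force: [-1.1, -2.4, -0.2]
grip_width: 0.621
grip_force: 63.0
```

Request:
play_rows:
  increments: [0,0,4,0,0,0,0,0,8,0,0,0,0,0,13,0,0,0,0,0,18,0,0,0,0,0,24,0,0,0,0,0,30,0,0,0,0,0,36,0,0,0,0,0,42,0,0,0,0,0,47,0,0,0,0,0,50,0,0,0,0,0,50,0,0,0,0,0,50,0,0,0,0,0,50,0,0,0]

```text
t: 12.75
position: [0.5318, 0.0975, 0.1585]
tcp_rot: [-0.0, -0.031, 1.0, -0.0]
ft_force: [-0.4, 0.5, 0.2]
grip_width: 0.618
grip_force: 63.1
```

Run:
```python
from h import *
s=env.get_state(); print({k:s[k] for k in('t','position','tcp_rot','ft_force','torque','grip_width')})
a=viewer.camera('scene')['pixels'];b=viewer.camera('wrist')['pixels']
cv2.imwrite('pics/a5.png',cv2.cvtColor(np.hstack([cv2.resize(b,(400,300)),cv2.resize(a[160:295,240:420],(400,300),interpolation=2)]),cv2.COLOR_RGB2BGR))
```

```text
{'t': 12.75, 'position': array([0.53180264, 0.0975023 , 0.15854148]), 'tcp_rot': array([-2.97020297e-04, -3.11010841e-02,  9.99516199e-01, -3.99719042e-05]), 'ft_force': array([-0.36228844,  0.50427753,  0.18821153]), 'torque': array([ 0.074371  , -0.02067948, -0.01940901]), 'grip_width': 0.6178121440043114}
```

View pics/a5.png

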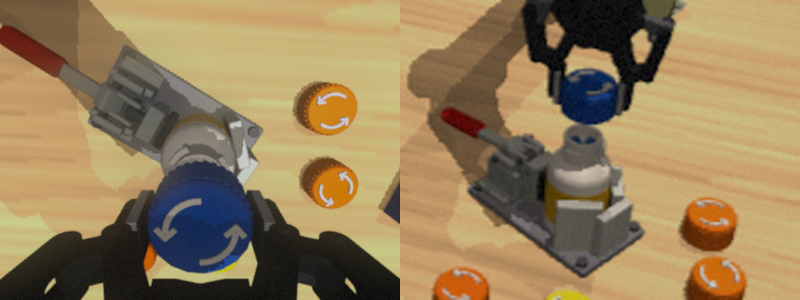

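The cap is held level above the open mouth (scene crop (590,95) over (585,140)). The bottle is standing clamped with the handle down at (460,122).

```bash
python3 -c "
from cell import env
print(env.sign_off())"
```

```text
the job is handed in; nothing more can be done
None
```

The job is handed in: the clamp is snapped down on the bottle, and the cap is unscrewed and held level about 3 cm above the open mouth; sign-off returned no verdict.

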